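Start and screw home the filler cap of a hydraulic power pack

TASK

The filler cap of the hydraulic power pack has only been set down on its neck. Without lifting it off, turn it backwards (anticlockwise) with light pressure until you feel it drop into its thread start, then screw it forwards until it is fully home and just snug, never forcing it. Let go of it and leave the other things where they are.

Things in the scene. Friction and masses are not known exactly. Their poses are not given: they have to be found in the camera images.
- cap_grip (a point): black filler cap of the power pack, loose, 160 g: 65 mm across, fluted skirt 21 mm high, upright grip bar on its flat top (14 mm wide, 54 long, 31 high). Point on the cap's axis in the bar, 10 mm below the bar's top and 21 mm above the cap's flat top (keep fingertips off that). x along the bar, z up. At the start the cap only sits level on the neck: point 59 mm above the lid (neck)
- cap_pointer (a point): small moulded pointer on the rim of the cap's flat top, at the +x end of the bar, 32 mm from the axis. Inside the skirt three lugs, 120 degrees apart, rest at the start on the flat ends of the neck's thread ridges; the cap has about 1.2 mm of sideways play on the neck
- neck (a point): axis of the filler neck at the top of the pack's lid, 146 mm above the bench; x, y the pack's depth and width, z up. The pack (grey steel reservoir 200 x 360 mm) is fixed; its blue motor lies on the lid, nearest part 100 mm from here, 150 mm high; a small breather 32 mm high stands 105 mm behind. The neck, 48 mm across and 22 mm high, stands under the cap
- neck_land (a point): neck axis at the height of the flat ridge ends, 18 mm above the lid. Right-hand thread, three starts, 6 mm of travel per radian; where the ridges end is not known and hidden by the cap. Backed anticlockwise (from above) the cap slides level, and 0.1 to 1.15 rad from its start all lugs pass the ends: it can drop 5 mm (the click; cap_grip 54 mm above the lid). Farther back it climbs again
- neck_rim (a point): centre of the neck's rim, 22 mm above the lid. From the click the thread draws the cap down clockwise, about 1 rad and 6 mm with 1 mm axial play, till its top sits on this rim: home, cap_grip 48 mm above the lid. 0.2 rad on, the moment (till then about 0.1 N m) rises steeply: snug, held by friction. Parts are stiff: 1 mm of push or 0.1 rad too far gives tens of newtons
- spanner_grip (a point): open-ended spanner, 150 mm long, lying on the power pack's lid beside the cap; point on its shank. Leave alone
- tape: closed tape measure, 62 x 62 x 34 mm, on the bench in front of the power pack; origin under its centre. Leave alone
- trowel: garden trowel, 315 mm long, black handle, lying on the bench; origin where neck meets blade. Leave alone
- fork: three-tined hand fork, 305 mm long, lying on the bench. Leave alone
- hammer_grip (a point): hammer, 280 mm long, lying on the bench; point on its handle. Leave alone
- oil: grey oil bottle, 72 mm across, 190 mm tall, standing behind the power pack; origin under its centre. Leave alone
- screws: glass jar with a steel lid, 68 mm across, 85 mm tall, behind the power pack; origin under its centre. Leave alone
There are look-alikes about, which are no part of the job. Leave any brown, turquoise or yellow look-alike of the part that bears cap_grip alone.

How it is judged:
By the outcome, as a careful person would: the job done as asked, in the order asked, and still so for the second after the job is handed in, with the robot touching nothing.
It also fails if it takes over 61 s, if anything falls off the work surface, if the arm or the gripper's body presses on something with over 40 N, if the wrist force passes 120 N, or if a joint passes its speed limit or range.

ROBOT

A 6-joint arm with a two-finger parallel gripper is mounted at the origin on the work surface. World frame = base frame: x ahead of the robot, y to its left, z up, the work surface at z = 0. Lengths are in mm, angles in rad, forces in N, time in s.
With the tool pointing down it reaches from about 300 to 775 mm from the base axis. Payload 14.6 kg.
Tool frame: the origin (TCP) lies on the centre line of the jaws, within the pads' length; the fingertips stand 22 mm ahead of it and the grasp point (between the pads) lies 3 mm ahead of it (manip.tcp_to_tips is the distance from the TCP to the fingertips, in mm); z points along the fingers, y is the direction in which the jaws open and shut (so a half turn about z gives the same grasp; the last joint's range is limited). The gripper opens to 94 mm and grips with 3 to 60 N. Pads are 16 mm wide; open, the fingers measure 119 mm over their backs; the gripper's body (75 mm by 177 mm) begins 78 mm behind the grasp point.
Start: joints at [1.181, 0.3, 1.521, -0, 1.321, -0.067], TCP at [174.47, 521.584, 227.446] pointing down, gripper open.
Joint ranges: [-3.03, 3.03], [-0.79, 2.21], [0.23, 2.52], [-1.04, 4.18], [0, 3.07], [-2.55, 2.55]. Speed limits (rad/s): [2.22, 2.22, 2.57, 3.14, 3.14, 3.14].

INTERFACE

Orientations are given as [roll, pitch, yaw] about the fixed x, y, z axes, in that order (R = Rz(yaw) Ry(pitch) Rx(roll)).
In Python, from cell import manip, vision, workorder gives the robot as it stands.
- The arm moves only by the tool carry_out, never from a script. Its argument "deltas" is a list of rows, each a list of 3 entries, a list of its own where there are three numbers: the shift along the tool's x, y, z in cm, then the turn about the tool's z in degrees, then the opening, from 0 (shut) to 1 (fully open). A call has 1 to 20 rows; each row shifts and turns the commanded pose from where the row before left it, along the tool's axes as they then stand; what a row does not reach is not made up. A row lasts 1/12 s, in which the tool goes at most 41.7 mm and 7.16 degrees, less where a joint would pass 70% of its speed; a pose out of reach is approached as far as the arm can. A call with a gripper value outside its range is refused whole. The fingers move at their own pace and stop on an object; "grip_force" is the grip in N (left out, the last holds). Time passes only in rows, so rows that do not move let the fingers close. It gives the time, the measured TCP pose, the force and the opening at its end, in the units of the state.
- manip.read_state(): the state, without advancing time (a new reading comes with each control period).
- vision.camera(name): name is "scene" or "top" or "wrist"; returns (picture, depth): 480x640x3 uint8, red, green, blue; 480x640 float32, mm along the optical axis (not along the pixel's ray), 0 where there is no reading.
- vision.calibration(name): a dict with "mtx" (3x3 intrinsics, pixels), "distortion" ([k1, k2, p1, p2, k3] as OpenCV has them; the pictures are not rectified), "eye" and "orientation" of the camera in the world. Camera axes: x right, y down, z forward; pixel columns grow to the right and rows downward; lengths in mm; the calibration is good to about 2 mm. A picture is of the moment at which its call begins: read the wrist's pose just before it. calibration takes no time and is no camera call; for the wrist camera it gives the pose at the moment of the call.
- workorder.sign_off(): hands the job in, once; it reports no verdict.
The state is a dict: "clock": time; "joints": joint angles; "qd": joint speeds; "effort": joint torques, N m; "eef_pos": TCP position; "eef_rot": TCP orientation; "wrist_force": force on the tool from outside, world axes, zero at the start; "moment": the same for the moment, N m; "finger_gap": finger opening in mm.
Only numpy, scipy, OpenCV 4.12 (cv2) and the standard library are available. Lean on these libraries where they do the work, as an engineer would, in place of code of your own. Each camera call takes 0.05 s, during which the arm holds its last target.

## Working session

There is one attempt and no reset: what is moved stays moved. The work goes in short steps, Python scripts to look and compute and a tool call to move; the robot and the scene stay as the last step left them, time stands still between calls to the robot, and variables do not carry over. Pictures are saved under pics/ and viewed, and the job is handed in when it is done.

Besides the shell and the picture viewer there is one more tool, called after ">>>" as name([rows], argument=value, ...), one row to a line, values as JSON. carry_out: Moves the arm, as the interface text tells. Its arguments: {"type":"object","properties":{"deltas":{"type":"array","items":{"type":"array"}},"grip_force":{"type":"number"}},"required":["deltas"]}

```bash
ls; mkdir -p pics; cat > h.py <<'E'
import numpy as np, cv2
from cell import manip, vision, workorder
E
python3 - <<'E'
from h import *
for n in ("scene","top","wrist"):
    c=vision.calibration(n); p,d=vision.camera(n)
    cv2.imwrite(f"pics/{n}0.png",p[:,:,::-1]); np.savez(f"{n}0.npz",p=p,d=d,**{k:np.array(v) for k,v in c.items()})
    print(n,c)
print(manip.read_state(), manip.tcp_to_tips)
E
```

```text
pics
scene {'mtx': array([[499.75613682,   0.        , 321.56540963],
       [  0.        , 499.75613682, 239.29811332],
       [  0.        ,   0.        ,   1.        ]]), 'distortion': array([-0.11596349,  0.        ,  0.        ,  0.        ,  0.        ]), 'eye': array([1358.73404004, -290.01580186,  958.11860652]), 'orientation': array([-2.33338102, -0.00896481,  1.23888994])}
top {'mtx': array([[534.21213077,   0.        , 327.56085353],
       [  0.        , 534.21213077, 249.04228733],
       [  0.        ,   0.        ,   1.        ]]), 'distortion': array([-0.08928706,  0.        ,  0.        ,  0.        ,  0.        ]), 'eye': array([ 337.5003471 ,   16.47062729, 1499.5877071 ]), 'orientation': array([-2.96680298,  0.00554661, -1.59276065])}
wrist {'mtx': array([[416.27726612,   0.        , 330.05675048],
       [  0.        , 416.27726612, 243.38677952],
       [  0.        ,   0.        ,   1.        ]]), 'distortion': array([-0.07560841,  0.        ,  0.        ,  0.        ,  0.        ]), 'eye': array([110.28956494, 543.14545645, 383.55367179]), 'orientation': array([2.90596720e+00, 9.23520404e-04, 1.24912451e+00])}
{'clock': 0.15, 'joints': array([ 1.18141222e+00,  3.00326636e-01,  1.52141740e+00,  3.19122428e-06,
        1.32073418e+00, -6.65638869e-02]), 'qd': array([-0.00074175, -0.00062515, -0.00165579, -0.00022777,  0.00090061,
        0.00091203]), 'effort': array([ 3.16620417e-04, -5.31964660e+01, -3.52814412e+01,  7.07965996e-02,
        2.36621319e-02, -1.12600733e-04]), 'eef_pos': array([174.397368  , 521.42657462, 227.03481793]), 'eef_rot': array([-3.14070925e+00, -6.19878429e-05,  2.81877161e+00]), 'wrist_force': array([0.01949382, 0.74680848, 0.58781676]), 'moment': array([0.02027334, 0.00129208, 0.04477195]), 'finger_gap': 93.81477936745446} 22.0
```

View pics/scene0.png

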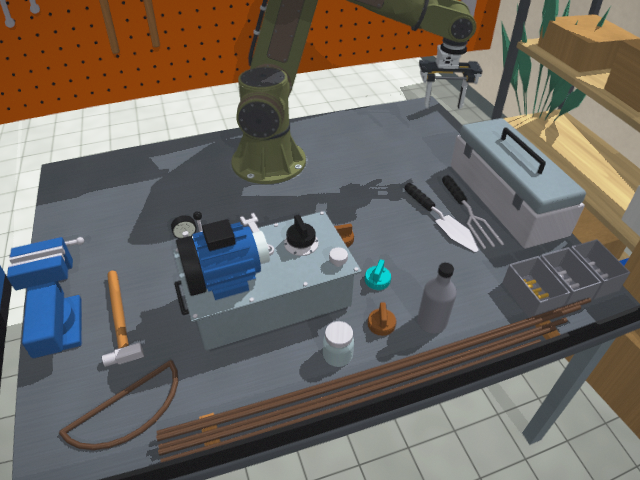

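View pics/top0.png

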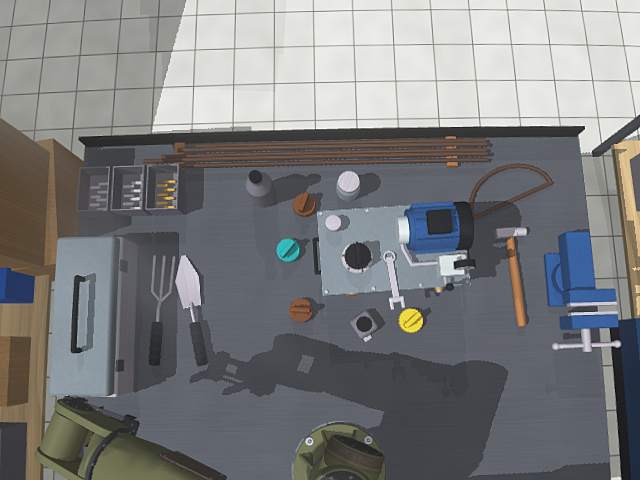

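View pics/wrist0.png

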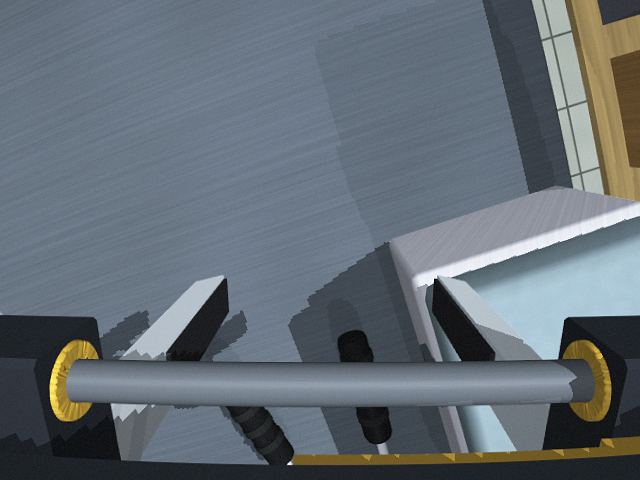

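Candidates in the top picture are black on the lid (357,257), brown (304,204) and (301,310), turquoise (288,250) and yellow (411,320). In the scene picture the black one is at (300,236). The black cap on the lid is the target, and I'll check it in a close crop.

```bash
python3 - <<'E'
from h import *
t=cv2.imread("pics/top0.png");s=cv2.imread("pics/scene0.png")
a=cv2.resize(t[230:290,315:415],None,fx=8,fy=8,interpolation=cv2.INTER_CUBIC)
cv2.imwrite("pics/tc.png",a)
b=cv2.resize(s[205:275,265:365],None,fx=8,fy=8,interpolation=cv2.INTER_CUBIC)
cv2.imwrite("pics/sc.png",b)
z=np.load("top0.npz");d=z['d']
print(d[245:272:3,342:375:3].round(0))
z=np.load("scene0.npz");d=z['d']
print(d[215:256:4,284:322:4].round(0))
E
```

```text
[[1370. 1375. 1371. 1338. 1336. 1304. 1308. 1333. 1376. 1374. 1376.]
 [1376. 1376. 1336. 1336. 1329. 1304. 1307. 1338. 1337. 1375. 1377.]
 [1368. 1351. 1334. 1340. 1329. 1300. 1303. 1337. 1330. 1330. 1372.]
 [1375. 1339. 1331. 1331. 1333. 1305. 1297. 1336. 1333. 1334. 1376.]
 [1369. 1330. 1334. 1330. 1329. 1300. 1300. 1326. 1332. 1331. 1366.]
 [1367. 1334. 1333. 1328. 1328. 1301. 1304. 1328. 1329. 1327.    0.]
 [1362. 1365. 1333. 1330. 1324. 1297. 1295. 1325. 1337. 1365. 1365.]
 [1362. 1367. 1362. 1330. 1329. 1331. 1331. 1325. 1361. 1364. 1364.]
 [1369. 1364. 1359. 1353. 1358. 1343. 1346. 1360. 1358. 1361. 1358.]]
[[1460. 1458. 1461. 1130. 1459. 1457. 1242. 1239. 1238. 1239.]
 [1452. 1449. 1230. 1124. 1125. 1225. 1225. 1225. 1227. 1232.]
 [1215. 1214. 1213. 1125. 1112. 1164. 1218. 1220. 1215. 1219.]
 [1203. 1203. 1152. 1137. 1107. 1105. 1152. 1151. 1207. 1207.]
 [1195. 1140. 1141. 1144. 1109. 1105. 1142. 1142. 1198. 1197.]
 [1190. 1131. 1131. 1134. 1121. 1109. 1123. 1133. 1187. 1185.]
 [1176. 1129. 1117. 1119. 1120. 1122. 1120. 1131. 1170. 1177.]
 [1162. 1161. 1129. 1120. 1114. 1124. 1127. 1135. 1162. 1167.]
 [1155. 1153. 1142. 1131. 1128. 1130. 1143. 1154. 1152. 1160.]
 [1144. 1142. 1144. 1142. 1143. 1146. 1145. 1142.    0. 1150.]
 [1138. 1139. 1140. 1136. 1134. 1140. 1142. 1140. 1138. 1139.]]
```

View pics/tc.png

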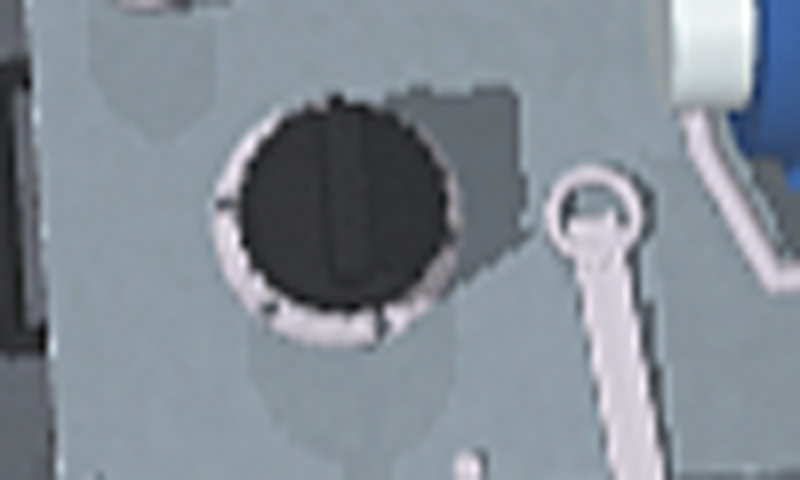

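View pics/sc.png

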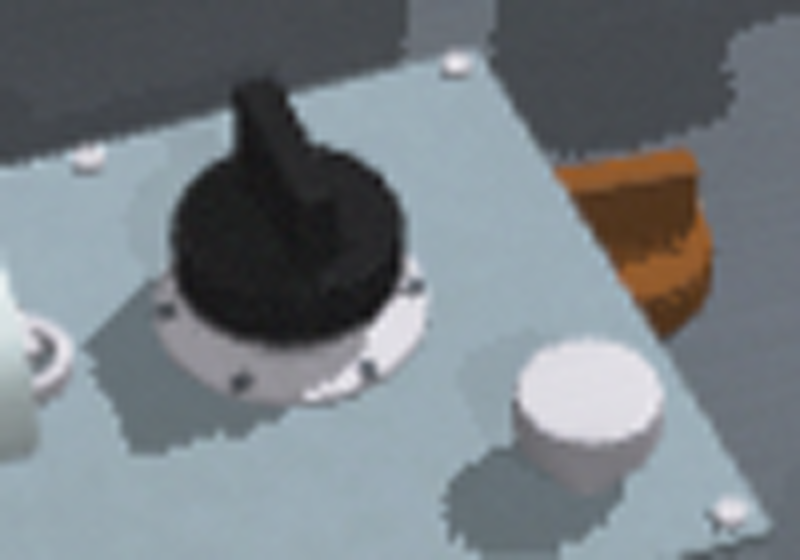

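Crop check: the black cap sits on the silver neck flange, with its bar roughly along image-vertical (world x). The disc centre is at top px ≈(357.6,255.2).

```bash
cat >> h.py <<'E'
from scipy.spatial.transform import Rotation as Rn
def ray(c,u,v):
    p=cv2.undistortPoints(np.array([[[u,v]]],float),np.array(c['mtx']),np.array(c['distortion']))[0,0]
    R=Rn.from_euler('xyz',np.array(c['orientation'])).as_matrix()
    return np.array(c['eye']),R@np.array([p[0],p[1],1.])
def atz(c,u,v,z):
    e,r=ray(c,u,v); return e+r*(z-e[2])/r[2]
def proj(c,P):
    R=Rn.from_euler('xyz',np.array(c['orientation'])).as_matrix()
    rv,_=cv2.Rodrigues(R.T); return cv2.projectPoints(np.atleast_2d(np.array(P,float)),rv,-R.T@np.array(c['eye']),np.array(c['mtx']),np.array(c['distortion']))[0][:,0]
def tri(obs):
    A=np.zeros((3,3));b=np.zeros(3)
    for c,u,v in obs:
        e,r=ray(c,u,v); r=r/np.linalg.norm(r); M=np.eye(3)-np.outer(r,r); A+=M; b+=M@e
    X=np.linalg.solve(A,b); return X
def cloud(c,d,us,vs):
    out=[]
    for u in us:
        for v in vs:
            if d[v,u]>0:
                e,r=ray(c,u,v); out.append(e+r*d[v,u])
    return np.array(out)
E
python3 - <<'E'
from h import *
T=dict(np.load("top0.npz"));S=dict(np.load("scene0.npz"))
g=lambda x,y,x0,y0:((x+.5)/8-.5+x0,(y+.5)/8-.5+y0)
td=g(344,205,315,230); tb=g(347,193,315,230)
print(td,tb, atz(T,*td,194), atz(T,*tb,215))
for C,d,us,vs in ((T,T['d'],range(340,378),range(240,275)),(S,S['d'],range(280,325),range(210,260))):
    P=cloud(C,d,us,vs)
    for lo,hi in ((188,200),(209,222),(160,172),(140,152)):
        m=(P[:,2]>lo)&(P[:,2]<hi); Q=P[m]; print(lo,len(Q),Q.mean(0).round(1),np.median(Q,0).round(1),Q.min(0).round(1),Q.max(0).round(1))
# bar end points: near end top face
a=tri([(T,*g(347,102,315,230)),(S,*g(256,84,265,205))]);b=tri([(T,*g(347,285,315,230)),(S,*g(258,84,265,205))])
print(a,b)
for zz in (194,):
  ang=np.linspace(0,2*np.pi,16,endpoint=False)
E
```

```text
(357.5625, 255.1875) (357.9375, 253.6875) [551.00687587 -55.30084873 194.        ] [551.25619375 -55.17792192 215.        ]
188 44 [551.  -54.  190.2] [547.2 -48.  189.5] [522.2 -86.2 188.2] [580.4 -24.2 199.3]
209 124 [551.6 -55.5 215.2] [550.9 -55.4 214.8] [525.8 -62.7 210.3] [578.1 -48.3 221.8]
160 16 [530.3 -49.6 168.5] [524.4 -50.3 169.2] [519.8 -87.5 164.7] [566.7 -22.2 171.8]
140 681 [553.1 -63.3 147.2] [550.6 -72.9 147.3] [ 508.5 -109.5  140.2] [600.3 -11.6 151.9]
188 53 [565.9 -60.  193.7] [572.9 -62.6 192.8] [529.8 -65.5 188.1] [583.8 -45.5 199.6]
209 105 [558.  -57.7 214. ] [558.7 -58.  214.2] [528.4 -64.8 209.9] [583.2 -49.1 217.1]
160 87 [579.7 -62.2 167.3] [582.8 -65.  167.6] [549.1 -90.4 160.8] [591.1 -25.3 172. ]
140 1250 [544.  -43.9 146.4] [556.4 -40.2 146.2] [ 459.8 -116.1  140.4] [621.3  34.  152. ]
[571.21189701 -61.33254519 248.13371279] [523.99320903 -54.933775   207.28603997]
```

>>> carry_out([
  [[0,0,-2],0,1],
  [[0,0,-2],0,1],
  [[0,0,-2.1],0,1],
  [[0,0,-2.1],0,1],
  [[0,0,-2.1],0,1],
  [[-1.2,-1.1,0],0,1],
  [[-2.36,-2.25,0],0,1],
  [[-2.36,-2.25,0],0,1],
  [[-2.36,-2.25,0],0,1],
  [[-2.36,-2.25,0],0,1],
  [[-2.36,-2.25,0],0,1],
  [[-2.36,-2.25,0],0,1],
  [[-2.36,-2.25,0],0,1],
  [[-2.36,-2.25,0],0,1],
  [[-2.36,-2.25,0],0,1],
  [[-2.36,-2.25,0],0,1],
  [[-2.36,-2.25,0],0,1],
  [[-2.36,-2.25,0],0,1],
  [[-2.36,-2.25,0],0,1],
  [[-2.36,-2.25,0],0,1],
])

```text
clock: 1.82
eef_pos: [396.1, 102.2, 330.5]
eef_rot: [3.142, 0.0, 2.819]
wrist_force: [0.7, 0.6, 0.7]
finger_gap: 93.9
```

>>> carry_out([
  [[-2.36,-2.25,0],0,1],
  [[-2.36,-2.25,0],0,1],
  [[-2.36,-2.25,0],0,1],
  [[-2.36,-2.25,0],0,1],
  [[-2.36,-2.25,0],0,1],
  [[-1.2,-1.1,0],0,1],
  [[0,0,0],6,1],
  [[0,0,0],6,1],
  [[0,0,0],6,1],
  [[0,0,0],6,1],
  [[0,0,0],6,1],
  [[0,0,0],6,1],
  [[0,0,0],6,1],
  [[0,0,0],6,1],
  [[0,0,0],6,1],
  [[0,0,0],6,1],
  [[0,0,0],6,1],
  [[0,0,0],6,1],
  [[0,0,0],6,1],
  [[0,0,0],6,1],
])

```text
clock: 3.48
eef_pos: [479.8, -54.5, 330.2]
eef_rot: [-3.141, 0.0, 1.348]
wrist_force: [0.0, -0.1, -0.1]
finger_gap: 94.0
```

>>> carry_out([
  [[0,0,0],6,1],
  [[0,0,0],6,1],
  [[0,0,0],6,1],
  [[0,0,0],6,1],
  [[0,0,0],6,1],
  [[0,0,0],6,1],
  [[0,0,0],6,1],
  [[0,0,0],6,1],
  [[0,0,0],6,1],
  [[0,0,0],6,1],
  [[0,0,0],6,1],
  [[0,0,0],6,1],
  [[0,0,0],5.5,1],
  [[0,0,0],0,1],
  [[0,0,0],0,1],
])

```text
clock: 4.73
eef_pos: [479.8, -54.5, 330.3]
eef_rot: [-3.142, 0.0, 0.003]
wrist_force: [-0.1, -0.5, -0.1]
finger_gap: 94.2
```

```bash
python3 - <<'E'
from h import *
s=manip.read_state();c=vision.calibration("wrist"); p,d=vision.camera("wrist")
cv2.imwrite("pics/w1.png",p[:,:,::-1]); np.savez("w1.npz",p=p,d=d,**{k:np.array(v) for k,v in c.items()})
print(s,c['eye'],c['orientation'])
E
```

```text
{'clock': 4.7333, 'joints': array([-1.89027769e-01,  8.71966843e-02,  1.53722465e+00, -1.23606521e-05,
        1.51747560e+00,  1.37860116e+00]), 'qd': array([-1.51729228e-03,  6.58775508e-05, -1.63275211e-03,  1.65610136e-03,
        1.17844383e-03, -2.53525325e-02]), 'effort': array([-1.36266241e-02, -4.24240923e+01, -3.71478152e+01,  2.71221780e-02,
       -6.99235545e-02,  7.70831108e-01]), 'eef_pos': array([479.83023177, -54.53656179, 330.32648373]), 'eef_rot': array([-3.14154665e+00,  3.01031205e-04,  3.16806772e-03]), 'wrist_force': array([-0.06471211, -0.45513799, -0.12824723]), 'moment': array([0.00410241, 0.13450342, 0.01600153]), 'finger_gap': 94.22442444915932} [546.60056209 -54.05479179 486.89188574] [ 2.90674142e+00 -3.40751117e-05 -1.56654382e+00]
```

View pics/w1.png

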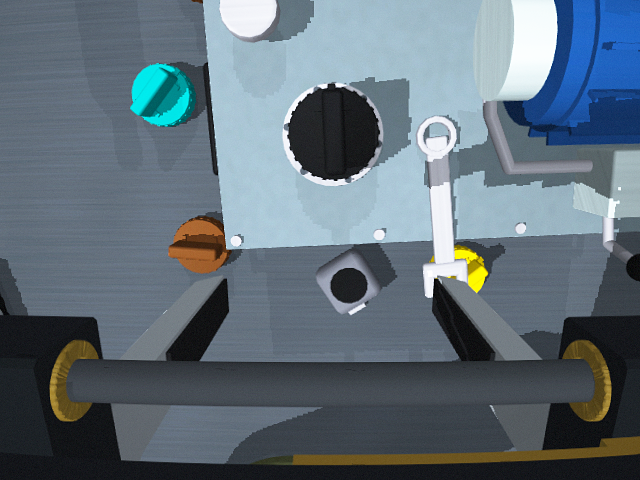

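```bash
python3 - <<'E'
from h import *
p=cv2.imread("pics/w1.png")
a=cv2.resize(p[75:195,270:400],None,fx=5,fy=5,interpolation=cv2.INTER_CUBIC)
cv2.imwrite("pics/w1c.png",np.clip(a.astype(float)*2.2,0,255).astype('uint8'))
W=dict(np.load("w1.npz"))
P=cloud(W,W['d'],range(280,390),range(78,190))
for lo,hi in ((189,198),(209,222),(140,152)):
    m=(P[:,2]>lo)&(P[:,2]<hi); Q=P[m]; print(lo,len(Q),Q.mean(0).round(1),Q.min(0).round(1),Q.max(0).round(1))
    if lo==209:
        r=cv2.minAreaRect(Q[:,:2].astype('float32'));print(r)
        q=Q[:,:2]-Q[:,:2].mean(0);u=np.linalg.svd(q,full_matrices=False)[2][0];print(u,np.degrees(np.arctan(u[1]/u[0])))
E
```

```text
<stdin>:8: RuntimeWarning: Mean of empty slice.
  ret = um.true_divide(
Traceback (most recent call last):
ValueError: zero-size array to reduction operation minimum which has no identity
```

View pics/w1c.png

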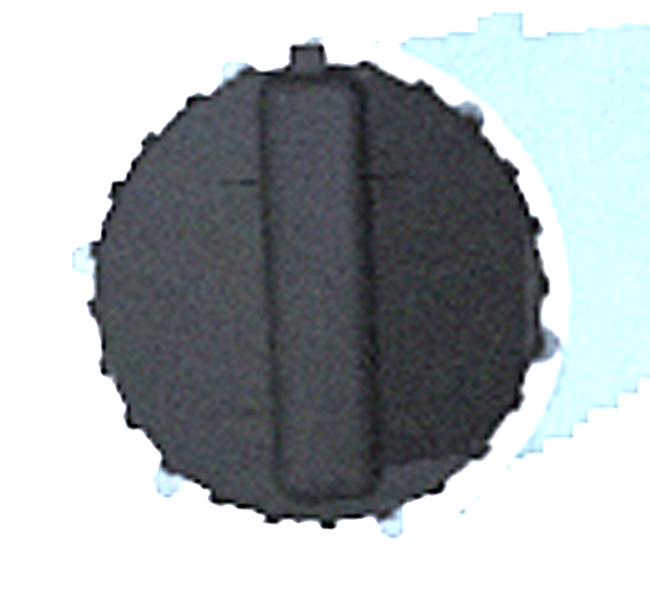

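Black cap confirmed: bar-top centre at about px (334,133), and the pointer at the far (+x) end at about (331,86).

```bash
python3 - <<'E'
from h import *
W=dict(np.load("w1.npz"));T=dict(np.load("top0.npz"))
print(W['d'][100:170:10,325:345:5])
g=lambda x,y:((x+.5)/5-.5+270,(y+.5)/5-.5+75)
cs=[(263,85),(362,85),(383,490),(285,495)]
for z in (211,215): 
  Q=np.array([atz(W,*g(*c),z) for c in cs]);print(Q.round(1),Q.mean(0).round(2))
  print('len',np.linalg.norm(Q[0]-Q[3]),'wid',np.linalg.norm(Q[0]-Q[1]),[np.degrees(np.arctan2(*(Q[i]-Q[j])[[1,0]])) for i,j in((0,3),(1,2))])
pt=atz(W,*g(306,55),194);print('pointer',pt)
dc=atz(W,*g(320,295),194);print('disc',dc)
print('tri',tri([(W,*g(323,289)),(T,357.94,253.7)]))
E
```

```text
[[259.68707 258.4162  258.5627  259.31232]
 [260.47894 262.42047 260.67038 260.02252]
 [262.1315  262.5034  262.31558 262.4376 ]
 [263.28192 263.1276  262.80716 263.53973]
 [265.47882 265.5223  265.11002 264.83237]
 [266.85266 265.73645 266.68848 266.41626]
 [269.32532 268.02072 267.80264 268.39062]]
[[579.3 -49.  211. ]
 [579.4 -61.5 211. ]
 [528.4 -64.7 211. ]
 [527.7 -51.9 211. ]] [553.7  -56.76 211.  ]
len 51.71734797964688 wid 12.529165418008528 [np.float64(3.238521106245156), np.float64(3.6518442198819523)]
[[578.9 -49.  215. ]
 [578.9 -61.4 215. ]
 [528.7 -64.6 215. ]
 [528.  -51.9 215. ]] [553.6  -56.72 215.  ]
len 50.967527478894425 wid 12.347512153586708 [np.float64(3.23852110624515), np.float64(3.651844219881961)]
pointer [585.24483518 -54.39851201 194.        ]
disc [553.73846626 -56.45780532 194.        ]
tri [554.62542814 -56.6070779  194.05333596]
```

```bash
python3 - <<'E'
from h import *
W=dict(np.load("w1.npz"))
P=cloud(W,W['d'],range(270,400,3),range(78,190,3))
h,e=np.histogram(P[:,2],bins=np.arange(100,260,4));print([(int(a),int(b)) for a,b in zip(e,h) if b])
m=P[(P[:,2]>e[0])]
zb=cloud(W,W['d'],range(327,342,2),range(100,170,4));print(zb.mean(0),zb.std(0))
zd=cloud(W,W['d'],range(305,316,2),range(110,160,4));print(zd.mean(0),zd.std(0))
for u,v in((334,133),(334,100),(334,165)):print(atz(W,u,v,215))
E
```

```text
[(140, 41), (144, 776), (148, 111), (176, 13), (180, 452), (184, 75), (208, 13), (212, 186)]
[552.89889699 -56.55093807 214.06943776] [12.93480673  2.92304236  0.77384119]
[553.60740552 -39.79520647 183.02172634] [10.38387231  2.43295705  0.78850042]
[553.60006801 -56.5372136  215.        ]
[573.81130341 -56.41580591 215.        ]
[533.4869791  -56.66047798 215.        ]
```

```bash
python3 - <<'E'
from h import *
W=dict(np.load("w1.npz"))
R=Rn.from_euler('xyz',[-3.14155,.0003,.00317]).as_matrix();t=np.array([479.83,-54.54,330.33])
for x in(8,-8):
  for y in(-47.1,47.1,-59,59):
    for z in(22,):print(x,y,z,proj(W,t+R@[x,y,z]))
p=cv2.imread("pics/w1.png")
a=np.hstack([cv2.resize(p[255:375,150:240],None,fx=4,fy=4,interpolation=cv2.INTER_CUBIC),cv2.resize(p[255:375,420:510],None,fx=4,fy=4,interpolation=cv2.INTER_CUBIC)])
cv2.imwrite("pics/f.png",np.clip(a.astype(float)*1.5,0,255).astype('uint8'))
E
```

```text
8 -47.1 22 [[226.38930815 277.79311347]]
8 47.1 22 [[434.59486458 277.99990584]]
8 -59 22 [[200.43534835 277.6729553 ]]
8 59 22 [[460.531672  277.9313147]]
-8 -47.1 22 [[228.50305442 310.76532897]]
-8 47.1 22 [[432.38883335 310.95984826]]
-8 -59 22 [[203.07491092 310.56340946]]
-8 59 22 [[457.8008843  310.80648642]]
```

View pics/f.png

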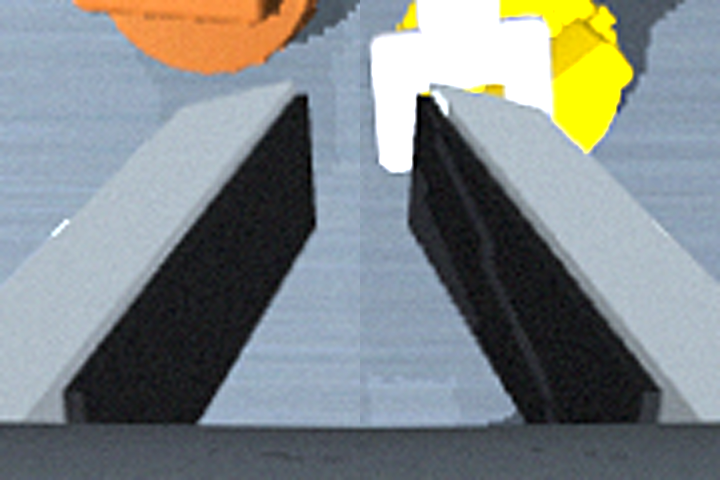

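>>> carry_out([
  [[1.23,0.035,0],-0.6,1],
  [[1.23,0.035,0],-0.6,1],
  [[1.23,0.035,0],-0.5,1],
  [[1.23,0.035,0],-0.5,1],
  [[1.23,0.035,0],-0.5,1],
  [[1.23,0.035,0],-0.5,1],
  [[0,0,1.5],0,1],
  [[0,0,1.5],0,1],
  [[0,0,1.5],0,1],
  [[0,0,1.5],0,1],
  [[0,0,1.5],0,1],
  [[0,0,1],0,1],
  [[0,0,0.5],0,1],
  [[0,0,0],0,1],
  [[0,0,0],0,1],
])

```text
clock: 6.03
eef_pos: [553.9, -54.9, 241.0]
eef_rot: [3.141, -0.0, 0.057]
wrist_force: [1.1, -0.1, -0.2]
finger_gap: 93.7
```

```bash
python3 - <<'E'
from h import *
s=manip.read_state();c=vision.calibration("wrist"); p,d=vision.camera("wrist")
cv2.imwrite("pics/w2.png",p[:,:,::-1]); np.savez("w2.npz",p=p,d=d,**{k:np.array(v) for k,v in c.items()})
p,d=vision.camera("scene"); cv2.imwrite("pics/s2.png",cv2.resize(p[150:290,200:380,::-1],None,fx=4,fy=4))
print(s)
E
```

```text
{'clock': 6.0333, 'joints': array([-1.64555485e-01,  3.04225003e-01,  1.48363426e+00,  2.61148264e-06,
        1.35322538e+00,  1.34957122e+00]), 'qd': array([-0.00086257, -0.01060129, -0.00967594,  0.00143386,  0.00239902,
        0.00639841]), 'effort': array([-1.18320194e-02, -5.26595306e+01, -3.47484612e+01,  3.01657990e-02,
       -1.52887381e-01, -2.57645629e-02]), 'eef_pos': array([553.88088931, -54.87399793, 240.97058008]), 'eef_rot': array([ 3.14148367e+00, -4.96185057e-04,  5.66690878e-02]), 'wrist_force': array([ 1.0774997 , -0.11444467, -0.18018454]), 'moment': array([-0.00900223,  0.1246315 ,  0.00192759]), 'finger_gap': 93.7229902762662}
```

View pics/w2.png

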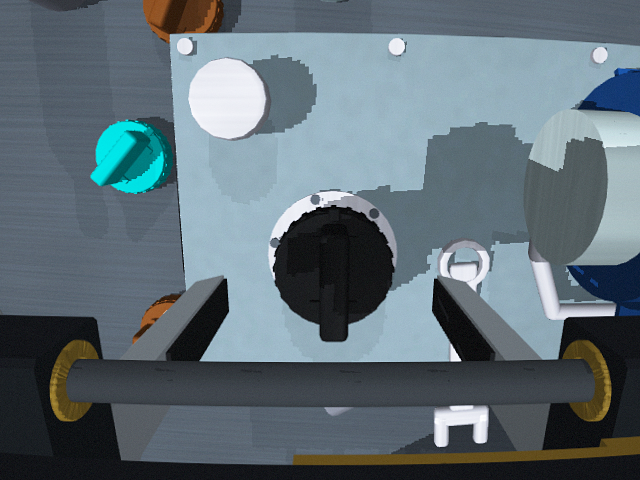

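View pics/s2.png

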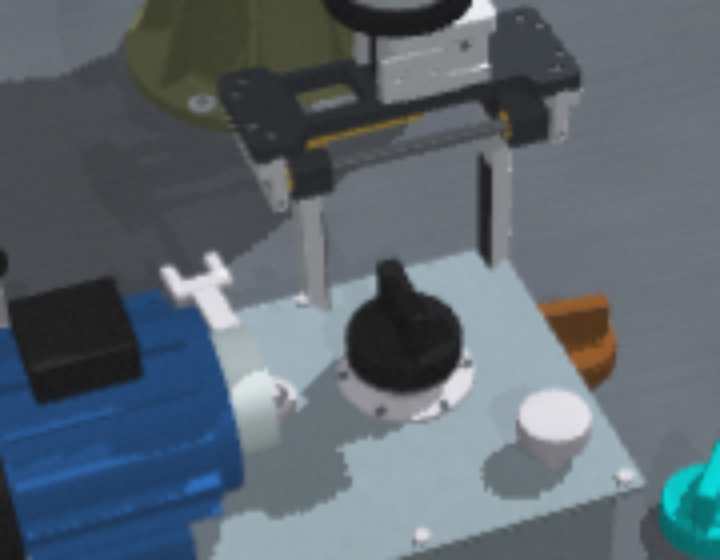

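```bash
python3 - <<'E'
from h import *
W=dict(np.load("w2.npz"));W1=dict(np.load("w1.npz"))
p=cv2.imread("pics/w2.png")
a=cv2.resize(p[190:350,260:410],None,fx=4,fy=4,interpolation=cv2.INTER_CUBIC)
cv2.imwrite("pics/w2c.png",np.clip(a.astype(float)*2.2,0,255).astype('uint8'))
P=cloud(W,W['d'],range(312,356),range(215,350))
Q=P[(P[:,2]>210)&(P[:,2]<219)];print(len(Q),Q.mean(0),Q.min(0),Q.max(0),cv2.minAreaRect(Q[:,:2].astype('float32')))
P=cloud(W1,W1['d'],range(312,356),range(80,190))
Q=P[(P[:,2]>210)&(P[:,2]<219)];print(len(Q),Q.mean(0),Q.min(0),Q.max(0),cv2.minAreaRect(Q[:,:2].astype('float32')))
E
```

```text
3108 [555.94732147 -56.46137732 213.64004487] [527.71169939 -64.40499106 210.08885409] [581.31510467 -48.61896146 216.11491347] ((554.5692138671875, -56.71140670776367), (53.23014450073242, 13.710716247558594), 2.9721779823303223)
1771 [554.02219301 -56.31487654 213.67057968] [526.79577667 -64.59503402 210.14895647] [580.41082887 -48.818679   216.56517193] ((553.7915649414062, -56.58182144165039), (53.652427673339844, 14.032301902770996), 3.0476531982421875)
```

View pics/w2c.png

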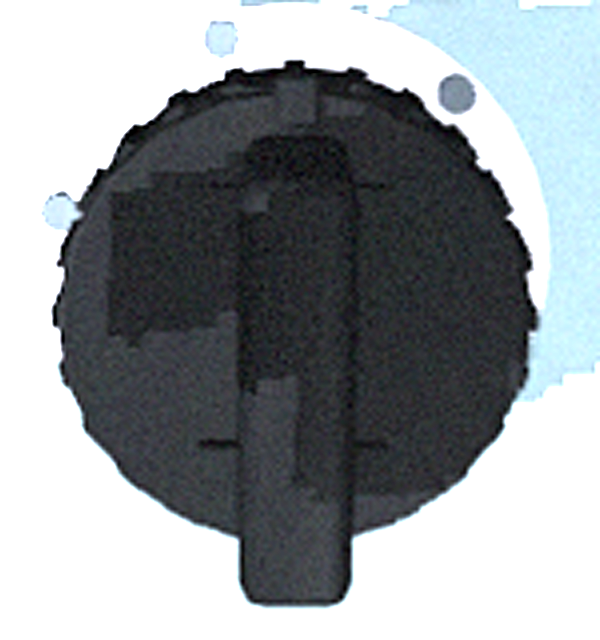

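>>> carry_out([
  [[0,0.17,1],0,1],
  [[0,0,1],0,1],
  [[0,0,0.8],0,1],
  [[0,0,0.4],0,1],
  [[0,0,0],0,1],
  [[0,0,0],0,1],
], grip_force=20)

```text
clock: 6.63
eef_pos: [553.8, -56.5, 208.3]
eef_rot: [-3.142, 0.0, 0.056]
wrist_force: [-0.2, -0.8, -0.1]
finger_gap: 94.0
```

```bash
cat > st.py <<'E'
from h import *
np.set_printoptions(precision=3,suppress=True)
s=manip.read_state()
print(s['clock'],s['eef_pos'],s['eef_rot'],'F',s['wrist_force'],'M',s['moment'],s['finger_gap'],'q1,q6',s['joints'][0],s['joints'][5])
E
python3 st.py
```

```text
6.6333 [553.791 -56.548 208.266] [-3.142  0.     0.056] F [-0.211 -0.758 -0.107] M [-0.016  0.135 -0.004] 94.04216043637722 q1,q6 -0.16755364915409543 1.3472962648193434
```

>>> carry_out([
  [[0,0,0],0,0.6],
  [[0,0,0],0,0.4],
  [[0,0,0],0,0.25],
  [[0,0,0],0,0],
  [[0,0,0],0,0],
  [[0,0,0],0,0],
  [[0,0,0],0,0],
  [[0,0,0],0,0],
  [[0,0,0],0,0],
  [[0,0,0],0,0],
], grip_force=20)

```text
clock: 7.47
eef_pos: [553.8, -56.5, 208.4]
eef_rot: [-3.142, 0.0, 0.056]
wrist_force: [0.3, -0.0, 0.5]
finger_gap: 30.9
```

```bash
python3 st.py
```

```text
7.4667 [553.795 -56.548 208.432] [-3.142  0.     0.056] F [ 0.337 -0.016  0.506] M [-0.04   0.221 -0.035] 30.853988880839708 q1,q6 -0.16755614583797232 1.3473206616562956
```

>>> carry_out([
  [[0,0,0],0,0],
  [[0,0,0],0,0],
  [[0,0,0],0,0],
  [[0,0,0],0,0],
  [[0,0,0],0,0],
])

```text
clock: 7.88
eef_pos: [553.8, -56.5, 208.5]
eef_rot: [3.142, -0.0, 0.056]
wrist_force: [0.5, 0.2, -0.2]
finger_gap: 13.8
```

```bash
python3 st.py
```

```text
7.8833 [553.795 -56.528 208.456] [ 3.142 -0.     0.056] F [ 0.501  0.229 -0.184] M [-0.076  0.16   0.012] 13.832905731624235 q1,q6 -0.1675140666001652 1.3473303679501583
```

>>> carry_out([
  [[0,0,0.02],0,0],
  [[0,0,0],0,0],
  [[0,0,0],0,0],
])

```text
clock: 8.13
eef_pos: [553.8, -56.6, 208.4]
eef_rot: [3.142, -0.0, 0.056]
wrist_force: [0.1, 0.8, 1.6]
finger_gap: 14.0
```

```bash
python3 st.py
```

```text
8.1333 [553.803 -56.557 208.352] [ 3.142 -0.     0.056] F [0.112 0.768 1.635] M [-0.032  0.223 -0.004] 14.003237043654954 q1,q6 -0.16755327820406854 1.3473086799686609
```

>>> carry_out([
  [[0,0,0.03],0,0],
  [[0,0,0],-1,0],
  [[0,0,0],-1.5,0],
  [[0,0,0],-1.5,0],
  [[0,0,0],0,0],
])

```text
clock: 8.55
eef_pos: [554.0, -56.5, 208.2]
eef_rot: [3.141, -0.001, 0.128]
wrist_force: [0.8, 0.3, 3.3]
finger_gap: 13.9
```

```bash
python3 st.py
```

```text
8.55 [553.987 -56.532 208.241] [ 3.141 -0.001  0.128] F [0.798 0.267 3.33 ] M [0.009 0.106 0.001] 13.947341788447954 q1,q6 -0.16750658586490516 1.2754953777633793
```

>>> carry_out([
  [[0,0,0.02],-1.5,0],
  [[0,0,0],-1.5,0],
  [[0,0,0],0,0],
])

```text
clock: 8.8
eef_pos: [554.0, -56.5, 208.2]
eef_rot: [3.141, -0.001, 0.179]
wrist_force: [-0.9, -0.2, 4.5]
finger_gap: 13.7
```

>>> carry_out([
  [[0,0,0],-1.5,0],
  [[0,0,0],-1.5,0],
  [[0,0,0],0,0],
])

```text
clock: 9.05
eef_pos: [554.1, -56.5, 208.2]
eef_rot: [3.141, -0.001, 0.232]
wrist_force: [0.6, 0.9, 5.7]
finger_gap: 13.7
```

```bash
python3 st.py
```

```text
9.05 [554.089 -56.523 208.205] [ 3.141 -0.001  0.232] F [0.64  0.889 5.655] M [ 0.062  0.121 -0.016] 13.715188968773537 q1,q6 -0.16748422349900388 1.1715441646412021
```

>>> carry_out([
  [[0,0,0],-1.5,0],
  [[0,0,0],-1.5,0],
  [[0,0,0],0,0],
])

```text
clock: 9.3
eef_pos: [554.1, -56.5, 208.2]
eef_rot: [3.141, -0.001, 0.284]
wrist_force: [0.1, -0.1, 5.2]
finger_gap: 14.1
```

>>> carry_out([
  [[0,0,0],-1.5,0],
  [[0,0,0],-1.5,0],
  [[0,0,0],0,0],
])

```text
clock: 9.55
eef_pos: [554.0, -56.5, 208.2]
eef_rot: [3.141, -0.001, 0.337]
wrist_force: [0.1, 0.1, 5.3]
finger_gap: 13.9
```

>>> carry_out([
  [[0,0,0],-1.5,0],
  [[0,0,0],-1.5,0],
  [[0,0,0],0,0],
])

```text
clock: 9.8
eef_pos: [554.0, -56.5, 208.2]
eef_rot: [3.141, -0.001, 0.389]
wrist_force: [0.1, 0.8, 5.6]
finger_gap: 13.4
```

>>> carry_out([
  [[0,0,0],-1.5,0],
  [[0,0,0],-1.5,0],
  [[0,0,0],0,0],
])

```text
clock: 10.05
eef_pos: [554.0, -56.5, 208.2]
eef_rot: [3.141, -0.001, 0.441]
wrist_force: [-0.0, 0.4, 4.7]
finger_gap: 13.3
```

>>> carry_out([
  [[0,0,0],-1.5,0],
  [[0,0,0],-1.5,0],
  [[0,0,0],0,0],
])

```text
clock: 10.3
eef_pos: [554.1, -56.5, 208.2]
eef_rot: [3.141, -0.001, 0.494]
wrist_force: [-0.4, -0.2, 5.3]
finger_gap: 13.9
```

>>> carry_out([
  [[0,0,0],-1.5,0],
  [[0,0,0],-1.5,0],
  [[0,0,0],0,0],
])

```text
clock: 10.55
eef_pos: [554.0, -56.5, 208.2]
eef_rot: [3.141, -0.001, 0.546]
wrist_force: [-0.7, 0.8, 5.6]
finger_gap: 13.9
```

```bash
python3 st.py
```

```text
10.55 [554.038 -56.535 208.179] [ 3.141 -0.001  0.546] F [-0.69   0.838  5.593] M [0.026 0.15  0.045] 13.907182334686816 q1,q6 -0.16749543826991165 0.8573186486418042
```

>>> carry_out([
  [[0,0,0],-1.5,0],
  [[0,0,0],-1.5,0],
  [[0,0,0],0,0],
])

```text
clock: 10.8
eef_pos: [554.0, -56.5, 208.1]
eef_rot: [3.141, -0.001, 0.598]
wrist_force: [-0.1, 0.6, 5.7]
finger_gap: 13.5
```

>>> carry_out([
  [[0,0,0],-1.5,0],
  [[0,0,0],-1.5,0],
  [[0,0,0],0,0],
])

```text
clock: 11.05
eef_pos: [553.5, -56.5, 207.2]
eef_rot: [-3.141, 0.001, 0.65]
wrist_force: [-0.2, 0.2, -3.0]
finger_gap: 13.9
```

Force fell from +5.7 to −3 N at 0.59 rad back: the thread start. I'll follow it down.

>>> carry_out([
  [[0,0,0.1],-1,0],
  [[0,0,0.1],0,0],
  [[0,0,0],0,0],
])

```text
clock: 11.3
eef_pos: [553.6, -56.5, 205.2]
eef_rot: [-3.141, 0.001, 0.666]
wrist_force: [0.4, 0.1, -2.4]
finger_gap: 13.8
```

```bash
python3 st.py
```

```text
11.3 [553.604 -56.514 205.177] [-3.141  0.001  0.666] F [ 0.37   0.091 -2.42 ] M [-0.026  0.118 -0.043] 13.805241429736522 q1,q6 -0.1675452635845437 0.7371088165359196
```

>>> carry_out([
  [[0,0,0.08],0,0],
  [[0,0,0.07],0,0],
  [[0,0,0],0,0],
])

```text
clock: 11.55
eef_pos: [553.7, -56.5, 204.0]
eef_rot: [-3.141, 0.0, 0.667]
wrist_force: [0.4, -0.8, -1.6]
finger_gap: 13.8
```

```bash
python3 st.py
```

```text
11.55 [553.733 -56.547 204.023] [-3.141  0.     0.667] F [ 0.374 -0.798 -1.617] M [-0.065  0.169 -0.01 ] 13.7571498151739 q1,q6 -0.1675562446129507 0.7367218372526751
```

>>> carry_out([
  [[0,0,0.05],0,0],
  [[0,0,0.03],0,0],
  [[0,0,0],0,0],
  [[0,0,0],0,0],
])

```text
clock: 11.88
eef_pos: [553.9, -56.5, 203.9]
eef_rot: [3.141, -0.0, 0.667]
wrist_force: [-2.9, 0.6, 3.7]
finger_gap: 13.7
```

```bash
python3 st.py
```

```text
11.8833 [553.858 -56.54  203.863] [ 3.141 -0.     0.667] F [-2.861  0.608  3.731] M [ 0.069  0.632 -0.045] 13.674751496305298 q1,q6 -0.1675041395925731 0.7364547198312293
```

>>> carry_out([
  [[0,0,0.015],1.5,0],
  [[0,0,0.015],1.5,0],
  [[0,0,0],0,0],
])

```text
clock: 12.13
eef_pos: [554.1, -56.6, 203.6]
eef_rot: [3.141, -0.001, 0.613]
wrist_force: [0.9, 0.6, 3.9]
finger_gap: 14.0
```

```bash
python3 st.py
```

```text
12.1333 [554.135 -56.634 203.561] [ 3.141 -0.001  0.613] F [0.891 0.554 3.889] M [-0.131  0.057  0.005] 13.987015001527896 q1,q6 -0.16757503421059214 0.7900645620711486
```

>>> carry_out([
  [[0,0,0.031],3,0],
  [[0,0,0.031],3,0],
  [[0,0,0.031],3,0],
  [[0,0,0],0,0],
])

```text
clock: 12.47
eef_pos: [554.1, -56.6, 202.6]
eef_rot: [3.141, -0.001, 0.456]
wrist_force: [1.2, -0.5, 3.7]
finger_gap: 14.0
```

```bash
python3 st.py
```

```text
12.4667 [554.069 -56.632 202.553] [ 3.141 -0.001  0.456] F [ 1.195 -0.472  3.731] M [-0.109  0.065 -0.024] 14.014839633220484 q1,q6 -0.1675800644200361 0.9475310374148945
```

>>> carry_out([
  [[0,0,0.031],3,0],
  [[0,0,0.031],3,0],
  [[0,0,0.031],3,0],
  [[0,0,0.031],3,0],
  [[0,0,0],0,0],
])

```text
clock: 12.88
eef_pos: [554.0, -56.6, 201.3]
eef_rot: [3.141, -0.001, 0.248]
wrist_force: [0.9, 0.0, 4.6]
finger_gap: 13.7
```

>>> carry_out([
  [[0,0,0.031],3,0],
  [[0,0,0.031],3,0],
  [[0,0,0.031],3,0],
  [[0,0,0.031],3,0],
  [[0,0,0],0,0],
])

```text
clock: 13.3
eef_pos: [553.9, -56.5, 199.9]
eef_rot: [-3.142, -0.0, 0.039]
wrist_force: [0.7, -0.1, 3.3]
finger_gap: 14.1
```

```bash
python3 st.py
```

```text
13.3 [553.87  -56.542 199.852] [-3.142 -0.     0.039] F [ 0.712 -0.122  3.313] M [ 0.001  0.077 -0.032] 14.068876042096983 q1,q6 -0.16754755229709448 1.3640052411311216
```

>>> carry_out([
  [[0,0,0.031],3,0],
  [[0,0,0.031],3,0],
  [[0,0,0.031],3,0],
  [[0,0,0.031],3,0],
  [[0,0,0],0,0],
])

```text
clock: 13.72
eef_pos: [553.5, -56.4, 197.8]
eef_rot: [-3.141, 0.001, -0.169]
wrist_force: [0.2, -0.0, -2.4]
finger_gap: 14.0
```

>>> carry_out([
  [[0,0,0.02],2,0],
  [[0,0,0.02],2,0],
  [[0,0,0],0,0],
])

```text
clock: 13.97
eef_pos: [553.6, -56.4, 197.8]
eef_rot: [-3.142, 0.001, -0.238]
wrist_force: [1.2, 0.2, -1.0]
finger_gap: 13.7
```

```bash
python3 st.py
```

```text
13.9667 [553.635 -56.443 197.755] [-3.142  0.001 -0.238] F [ 1.203  0.187 -1.024] M [ 0.026  0.161 -0.044] 13.67839182712343 q1,q6 -0.16746022761293755 1.6412569944105662
```

>>> carry_out([
  [[0,0,0.02],2,0],
  [[0,0,0],2,0],
  [[0,0,0],0,0],
])

```text
clock: 14.22
eef_pos: [553.7, -56.5, 197.7]
eef_rot: [3.142, 0.0, -0.308]
wrist_force: [-0.9, -1.0, -1.3]
finger_gap: 13.9
```

```bash
python3 st.py
```

```text
14.2167 [553.721 -56.482 197.732] [ 3.142  0.    -0.308] F [-0.916 -0.96  -1.277] M [-0.039  0.135  0.013] 13.89707682926221 q1,q6 -0.16747866365834338 1.711369466573406
```

>>> carry_out([
  [[0,0,0.03],1.5,0],
  [[0,0,0],1.5,0],
  [[0,0,0],0,0],
])

```text
clock: 14.47
eef_pos: [553.8, -56.5, 197.7]
eef_rot: [-3.142, -0.0, -0.36]
wrist_force: [0.3, 0.1, 0.9]
finger_gap: 13.8
```

```bash
python3 st.py
```

```text
14.4667 [553.844 -56.531 197.687] [-3.142 -0.    -0.36 ] F [0.256 0.117 0.915] M [-0.002  0.089 -0.011] 13.763766895628365 q1,q6 -0.1675045385428392 1.7634836462392705
```

>>> carry_out([
  [[0,0,0.01],2,0],
  [[0,0,0],2,0],
  [[0,0,0],0,0],
])

```text
clock: 14.72
eef_pos: [553.9, -56.6, 197.7]
eef_rot: [-3.142, -0.0, -0.431]
wrist_force: [0.7, 0.9, 2.9]
finger_gap: 14.1
```

```bash
python3 st.py
```

```text
14.7167 [553.874 -56.59  197.706] [-3.142 -0.    -0.431] F [0.673 0.874 2.942] M [0.013 0.138 0.01 ] 14.085931556967932 q1,q6 -0.16757155815913422 1.8341395480095877
```

>>> carry_out([
  [[0,0,0],1.5,0],
  [[0,0,0],1.5,0],
  [[0,0,0],0,0],
])

```text
clock: 14.97
eef_pos: [553.9, -56.6, 197.7]
eef_rot: [-3.142, -0.0, -0.483]
wrist_force: [0.2, -0.0, 3.9]
finger_gap: 14.0
```

```bash
python3 st.py
```

```text
14.9667 [553.866 -56.584 197.686] [-3.142 -0.    -0.483] F [ 0.234 -0.039  3.915] M [ 0.007  0.164 -0.056] 13.988196761907826 q1,q6 -0.1675762115311913 1.8860854277012404
```

>>> carry_out([
  [[0,0,0],1.5,0],
  [[0,0,0],1.5,0],
  [[0,0,0],0,0],
])

```text
clock: 15.22
eef_pos: [553.9, -56.6, 197.7]
eef_rot: [-3.141, -0.0, -0.535]
wrist_force: [-0.5, 0.1, 4.4]
finger_gap: 14.0
```

```bash
python3 st.py
```

```text
15.2167 [553.893 -56.566 197.73 ] [-3.141 -0.    -0.535] F [-0.473  0.082  4.356] M [ 0.063  0.149 -0.014] 13.950835848163347 q1,q6 -0.16754212790952205 1.9386948846538616
```

>>> carry_out([
  [[0,0,0],1.5,0],
  [[0,0,0],1,0],
  [[0,0,0],0,0],
])

```text
clock: 15.47
eef_pos: [553.8, -56.5, 197.7]
eef_rot: [-3.142, -0.0, -0.58]
wrist_force: [-1.4, 1.2, 5.0]
finger_gap: 14.0
```

```bash
python3 st.py
```

```text
15.4667 [553.805 -56.473 197.697] [-3.142 -0.    -0.58 ] F [-1.415  1.211  5.045] M [0.197 0.333 0.292] 13.981756635357794 q1,q6 -0.16743444362711002 1.9830194352178092
```

>>> carry_out([
  [[0,0,0],1,0],
  [[0,0,0],0,0],
  [[0,0,0],0,0],
])

```text
clock: 15.72
eef_pos: [553.8, -56.4, 197.7]
eef_rot: [-3.142, -0.0, -0.597]
wrist_force: [-0.9, 1.1, 5.3]
finger_gap: 13.9
```

```bash
python3 st.py
```

```text
15.7167 [553.775 -56.448 197.698] [-3.142 -0.    -0.597] F [-0.892  1.077  5.25 ] M [0.201 0.51  0.429] 13.920950909274364 q1,q6 -0.16739199540143726 2.0004995923155704
```

>>> carry_out([
  [[0,0,0],1,0],
  [[0,0,0],0,0],
  [[0,0,0],0,0],
], grip_force=25)

```text
clock: 15.97
eef_pos: [553.8, -56.4, 197.7]
eef_rot: [-3.142, -0.0, -0.614]
wrist_force: [-1.5, 1.3, 4.9]
finger_gap: 13.9
```

```bash
python3 st.py
```

```text
15.9667 [553.79  -56.444 197.687] [-3.142 -0.    -0.614] F [-1.465  1.291  4.852] M [0.204 0.463 0.507] 13.948071238909574 q1,q6 -0.1673609189010284 2.0178242019993515
```

>>> carry_out([
  [[0,0,0],0,0.3],
  [[0,0,0],0,0.4],
  [[0,0,0],0,0.6],
  [[0,0,0],0,0.6],
  [[0,0,0],0,0.6],
  [[0,0,0],0,0.6],
  [[0,0,0],0,0.6],
  [[0,0,0],0,0.6],
  [[0,0,0],0,0.6],
  [[0,0,0],0,0.6],
  [[0,0,0],0,0.6],
])

```text
clock: 16.88
eef_pos: [553.8, -56.5, 197.5]
eef_rot: [3.142, 0.0, -0.616]
wrist_force: [-0.1, -1.0, 0.2]
finger_gap: 55.8
```

```bash
python3 st.py
```

```text
16.8833 [553.79  -56.52  197.492] [ 3.142  0.    -0.616] F [-0.138 -0.983  0.201] M [ 0.021  0.157 -0.004] 55.81346258450072 q1,q6 -0.1675020840577151 2.019276669280478
```

>>> carry_out([
  [[0,0,-0.5],0,0.6],
  [[0,0,-1],0,0.6],
  [[0,0,-1.5],0,0.6],
  [[0,0,-2],0,0.6],
  [[0,0,-2],0,0.6],
  [[0,0,-2],0,0.6],
  [[0,0,-2],0,0.6],
  [[0,0,-2],0,0.6],
  [[0,0,0],-4,0.6],
  [[-1,0,0],-6,0.6],
  [[-1,0,0],-6,0.6],
  [[-1.5,0,0],-6,0.6],
  [[-1.5,0,0],-6,0.6],
  [[-1.5,0,0],-6,0.6],
  [[-0.5,0,0],0,0.6],
  [[0,0,0],0,0.6],
  [[0,0,0],0,0.6],
])

```text
clock: 18.3
eef_pos: [487.9, -36.8, 328.2]
eef_rot: [3.141, -0.001, -0.026]
wrist_force: [0.6, -0.1, 0.1]
finger_gap: 56.2
```

```bash
python3 st.py; python3 - <<'E'
from h import *
c=vision.calibration("wrist"); p,d=vision.camera("wrist")
cv2.imwrite("pics/w3.png",p[:,:,::-1]); W=dict(c,d=d)
p,d2=vision.camera("scene"); cv2.imwrite("pics/s3.png",p[:,:,::-1])
vs,us=np.mgrid[60:260:1,260:410:1]
P=cloud(W,d,range(260,410,2),range(60,260,2))
h,e=np.histogram(P[:,2],bins=np.arange(130,230,2));print([(int(a),int(b)) for a,b in zip(e,h) if b])
Q=P[(P[:,2]>198)&(P[:,2]<225)&(np.hypot(P[:,0]-553.8,P[:,1]+56.5)<34)];print(len(Q),np.median(Q,0),cv2.minAreaRect(Q[:,:2].astype('float32')))
F=P[(P[:,2]>164)&(P[:,2]<186)&(np.hypot(P[:,0]-553.8,P[:,1]+56.5)<30)];print(len(F),np.median(F,0))
A=F;m=np.linalg.lstsq(np.c_[A[:,:2]-[553.8,-56.5],np.ones(len(A))],A[:,2],rcond=None)[0];print(m)
E
```

```text
18.3 [487.923 -36.783 328.172] [ 3.141 -0.001 -0.026] F [ 0.627 -0.063  0.069] M [ 0.04   0.165 -0.021] 56.19239025267944 q1,q6 -0.15010430729473745 1.446941228188443
[(142, 176), (144, 4058), (146, 1191), (148, 313), (150, 44), (164, 1), (166, 10), (168, 26), (170, 336), (172, 688), (174, 49), (176, 13), (182, 4), (184, 2), (186, 1), (190, 3), (192, 2), (196, 1), (198, 8), (200, 64), (202, 309), (204, 45)]
426 [554.62199173 -56.72469075 203.0461976 ] ((553.919921875, -56.19374465942383), (14.359999656677246, 53.43899154663086), 57.14669418334961)
904 [554.21888159 -54.85089002 172.42473098]
[3.91626106e-03 7.28244384e-04 1.72625974e+02]
```

View pics/w3.png

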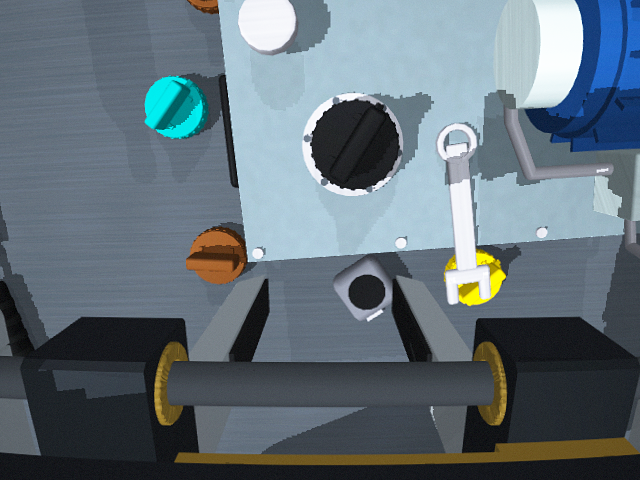

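View pics/s3.png

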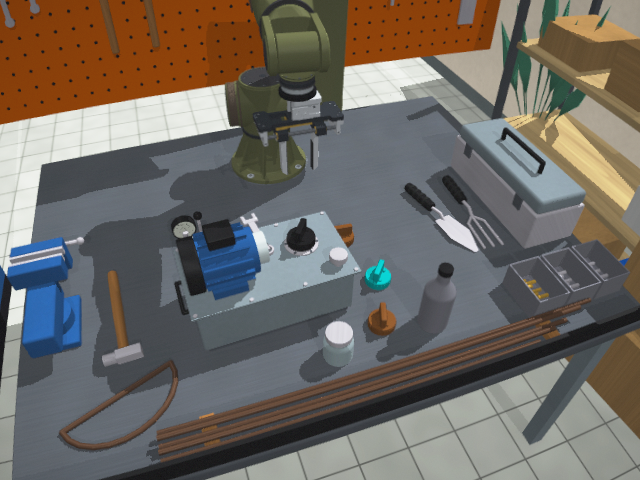

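```bash
python3 -c "
from h import *
print(workorder.sign_off())"
```

```text
the job is handed in; nothing more can be done
None
```

The black filler cap is screwed home and snug, the gripper has let go and is clear, and the job was handed in at about 18 s of the 61 s allowed.

- **Finding the thread start:** I held the cap by its bar and turned it anticlockwise with 3–6 N of downward press. At about 0.59 rad back the push fell away, which I took as the click. I followed the cap down about 4.4 mm. The text gives 5 mm, but I had turned slightly past the click, where the cap climbs again.
- **Screwing it home:** turning clockwise, it followed the thread down at about 6 mm per radian until its height stopped changing on the rim. The moment then rose from about 0 to 0.5 N m, roughly 1.2 rad after the click, and I stopped there.
- **Last checks:** the cap sits level and centred, 10.6 mm lower than at the start by wrist depth (11 mm expected). cap_grip works out about 48.3 mm above the lid (48 expected). I saw nothing else moved in the last scene and wrist pictures.
- **Disagreements:** the bar ended about 2° short of the tool's last angle, which could be slip in the pads at the snug end or measuring noise. Before snugging, the turning moment read near zero rather than the 0.1 N m stated. The top camera also put the cap about 2 mm off the wrist camera's position; I used the wrist's, which I had checked against the fingertips.

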